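# Hold the three-position enabling lever inside a control box

## Task

The control box on the bench is to be kept enabled for a service check with its door open: swing the door open until it stands upright or leans back beyond that, then with the fingers press the hinged enabling lever inside down to its middle position, where it lies level and the resistance steps up, and keep it there for at least two seconds. Do not push the lever on through to its cut-out position, do not press the round reset button beside it, and leave the pin bin, screwdriver and tape roll where they lie. Finish while the fingers are still holding the lever in its middle position, with the door left open.

Things in the scene. Friction and masses are not known exactly. Their poses are not given: they have to be found in the camera images.
- control_box: Grey steel control box lying on its back, fixed, 220 (x) x 190 (y) x 112 mm high without door, walls 4 mm. Origin: centre of underside; x points from handle side to hinge side, y to its left. Inside, an aluminium plate 56 mm above the underside carries two black units and, on the hinge half, four white breakers (to 82 mm). Cable glands stick out 22 mm at the left wall.
- door (a joint): Angle of the door, a grey steel panel on top of the box (224 x 198 x 3 mm, edges turned down 12 mm), hinged along the box's far (+x) upper edge: 0 closed, grows as the handle side swings up, 1.57 upright, stop at 1.92 (leaning back). May start slightly ajar. 0.4 kg; the hinge is stiff, so the door stays where it is left; lifting takes about 5 N at the handle.
- door_handle (a point): Middle of the door's dark steel handle bar: straight, round, 10 mm thick, 95 mm long, parallel to the hinge (along the box's y), its middle 37 mm above the door's outer face, 24 mm from the door's free edge, 197 mm from the hinge line. The point turns with the door.
- door_hinge (a point): Point on the door's hinge axis, at the middle of its width, 112 mm above the box's underside and 110 mm from the box's centre; the axis runs along the box's y. Its frame turns with the door (as the box's when closed).
- enable_unit: Black housing, 84 x 62 x 14 mm, fixed on the plate inside the box, that carries the enabling lever. Origin: centre of its underside, 40 mm from the box's centre towards the handle side, at y = +43 or -43 mm of the box (the reset button's equal housing has the other place). Axes as the box's.
- lever_pad (a point): Place to press on the enabling lever: on its ribbed top face, 52 mm from the pivot, 14 mm from the free end. Lever: grey paddle 66 long, 36 wide, 9 mm thick, pivoted at its hinge-side end (31 mm from the unit's origin, 18 mm above its underside), free end towards the box's handle side. The point is 89 mm above the box's underside when released, 79 mm when level. Turns with the lever.
- enable_lever (a joint): Angle by which the enabling lever is pressed down: 0 released (free end up), 0.2 level. Middle position 0.13 to 0.28; cut-out beyond 0.30; stop 0.38. At the pressing place 0.1 rad is 5.2 mm. Springs back when let go. Force straight down at the pressing place: about 4 N to start, 5 N at 0.13, 6 N at 0.2, then a stiffer spring sets in: 8 N at 0.22, 12 N at 0.25, 17 N at 0.28, 20 N at 0.30.
- reset_button (a joint): Travel (m) of the round grey spring push button, 26 mm across, in the other black unit: 0 released, 0.005 fully in, 2 N to start. Not to be pressed.
- reset_top (a point): Centre of the reset button's top face, 81 mm above the box's underside.
- pin_bin: Small blue open bin with pins, 60 x 80 x 35 mm, loose on the bench to the right of the box. Origin: centre of the underside.
- screwdriver_small: Small screwdriver with blue handle, 152 x 16 x 16 mm, loose on the bench beyond the hinge side of the box. Origin: centre of the underside, x along the tool.
- tape_roll: Roll of yellow tape, 56 mm across, 18 mm high, loose on the bench to the far right of the box. Origin: centre of the underside.

How it is judged:
On the way, in this order (a step that is already met when the one before it is completed fails the run):
1. the door stands at or past upright, the lever still released (value of joint door above 1.45 rad and value of joint enable_lever below 0.06 rad), for 0.2 s.
2. the fingers keep the lever in its middle position for two seconds, the door open (value of joint enable_lever between 0.13 and 0.28 rad and contact force between the fingers and enable_lever above 2 N and value of joint door above 1.45 rad), for 2 s.
At the end, for the whole second after the job is handed in: The fingers still press on the enabling lever (more than 2 N) and hold it in its middle position (0.13 to 0.28 rad of its joint), the door stands open (joint above 1.45 rad), the reset button is out and the pin bin, screwdriver and tape roll lie within 20 mm of where they were (all of step 2 and value of joint reset_button below 0.002 m and distance of each of pin_bin, screwdriver_small, tape_roll from where it was at the start of the episode below 0.02 m); the arm keeps its last pose, push and grip.
It fails at once if the lever is pushed through to its cut-out position (value of joint enable_lever above 0.3 rad).
It fails at once if the reset button is pressed (value of joint reset_button above 0.002 m).
It fails at once if pin bin, screwdriver or tape roll are shoved away (distance of any of pin_bin, screwdriver_small, tape_roll from where it was at the start of the episode above 0.02 m).
It also fails if it takes over 61 s, if anything falls off the work surface, if the arm or the gripper's body presses on something with over 40 N, if the wrist force passes 120 N, or if a joint passes its speed limit or range.

## Robot

A 7-joint arm with a two-finger parallel gripper is mounted at the origin on a cart in front of the work surface, level with it; the furniture and walls round the work are solid. World frame = base frame: x ahead of the robot, y to its left, z up, the work surface at z = 0. Lengths are in m, angles in rad, forces in N, time in s.
With the tool pointing down it reaches from about 0.4 to 0.9 m from the base axis. Payload 5.6 kg.
Tool frame: the origin (TCP) lies at the very end of the fingers, on their centre line; the grasp point (between the pads) lies 19 mm behind it; z points along the fingers, y is the line along which they close (so a half turn about z gives the same grasp; the last joint's range is limited). The gripper opens to 92 mm and grips with 3 to 60 N. Pads are 20 mm wide; open, the fingers measure 128 mm over their backs; the gripper's body (75 mm by 189 mm) begins 69 mm behind the grasp point.
Start: joints at [-0.043, 0.468, -0.012, 1.603, 0.006, 1.071, -0.056], TCP at [0.65, -0, 0.215] pointing down, gripper open.
Joint ranges: [-2.53, 2.53], [-0.31, 2.02], [-1.57, 1.55], [0.28, 2.44], [-1.29, 4.43], [0.15, 1.84], [-2.92, 2.92]. Speed limits (rad/s): [2.57, 2.57, 3.14, 3.14, 3.14, 3.14, 3.14].

## Interface

Orientations are given as a rotation vector (axis times angle).
In Python, from rig import arm, viewer, ticket gives the robot as it stands (arm), with the cameras (viewer) and the job (ticket).
- The arm moves only by the shell command python3 drive.py [OPENING] [FORCE], which reads ROWS from standard input. ROWS is a JSON object whose key "rows" holds a list of rows, 1 to 10 of them, each of 4 numbers: dx, dy, dz in m, then a turn about the tool's z in rad; each row shifts and turns the commanded pose from where the row before left it, along the tool's axes as they then stand; what a row does not reach is not made up. A row lasts 1/12 s, in which the tool goes at most 0.0417 m and 0.125 rad, less where a joint would pass 70% of its speed; a pose out of reach is approached as far as the arm can. OPENING is the finger opening in m, set as the command begins (- or left out keeps the last). The fingers move at their own pace and stop on an object; FORCE is the grip in N (left out, the last holds). Time passes only in rows, so rows that do not move let the fingers close. It prints the time, the measured TCP pose, the force, the opening and the grip force at its end. Input that does not fit is refused with a message, and nothing moves.
- arm.sense(): the state, without advancing time (a new reading comes with each control period).
- viewer.read_camera(name): name is "scene" or "side" or "wrist"; returns (picture, depth): 480x640x3 uint8, red, green, blue; 480x640 float32, m along the optical axis (not along the pixel's ray), 0 where there is no reading.
- viewer.camera_params(name): a dict with "fx", "fy", "cx", "cy" (pixels), "T" (4x4, takes a point from camera to world coordinates); the wrist camera has in their place "mount" (4x4, takes a point from camera to tool coordinates, whose origin is the TCP and whose axes are the flange's). Camera axes: x right, y down, z forward; pixel columns grow to the right and rows downward; lengths in m; the calibration is good to about 2 mm. A picture is of the moment at which its call begins: read the wrist's pose just before it. camera_params takes no time and is no camera call.
- ticket.job_done(): hands the job in; it is judged then, once.
The state is a dict: "time": time; "joint_positions": joint angles; "qd": joint speeds; "tau": joint torques, N m; "tool_pos": TCP position; "tcp_rot": TCP orientation; "ft_force": force on the tool from outside, world axes, zero at the start; "wrist_torque": the same for the moment, N m; "width": finger opening in m; "finger_force": force on a finger pad.
Only numpy, scipy, OpenCV 4.12 (cv2) and the standard library are available. Lean on these libraries where they do the work, as an engineer would, in place of code of your own. Each camera call takes 0.05 s, during which the arm holds its last target. There are 200 camera calls.

## Working session

There is one attempt and no reset: what is moved stays moved. The work goes in short steps, Python scripts to look and compute and a shell command to move; the robot and the scene stay as the last step left them, time stands still between calls to the robot, and variables do not carry over. Pictures are saved under pics/ and viewed, at most 10 in all, crops included, and the job is handed in when it is done.

```bash
ls; mkdir -p pics
cat > h.py <<'E'
import numpy as np,cv2
from rig import arm, viewer, ticket
from scipy.spatial.transform import Rotation as R
def snap(n,fn=None):
    s=arm.sense(); im,d=viewer.read_camera(n); p=viewer.camera_params(n)
    if 'T' in p: T=np.array(p['T'])
    else:
        W=np.eye(4);W[:3,:3]=R.from_rotvec(s['tcp_rot']).as_matrix();W[:3,3]=s['tool_pos'];T=W@np.array(p['mount'])
    if fn: cv2.imwrite('pics/'+fn,im[:,:,::-1]); np.savez('pics/'+fn[:-4],im=im,d=d,T=T,k=[p['fx'],p['fy'],p['cx'],p['cy']])
    return im,d,T,p
def load(fn):
    z=np.load('pics/'+fn+'.npz'); return z['im'],z['d'],z['T'],z['k']
def ray(T,k,u,v):
    return T[:3,3],T[:3,:3]@np.array([(u-k[2])/k[0],(v-k[3])/k[1],1.])
def onz(T,k,u,v,z):
    o,r=ray(T,k,u,v); return o+r*(z-o[2])/r[2]
def dep(T,k,d,u,v):
    o,r=ray(T,k,u,v); return o+r*np.median(d[v-1:v+2,u-1:u+2])
E
python3 - <<'E'
from h import *
for n in('scene','side','wrist'):
    im,d,T,p=snap(n,n+'0.png'); print(n,T.round(3).tolist(),p['fx'],(d>0).mean())
s=arm.sense();print(s['tcp_rot'],s['ft_force'],s['time'])
a=[cv2.imread('pics/%s0.png'%n) for n in('scene','side')]
E
```

```text
drive.py
pics
rig.py
scene [[-0.736, -0.434, 0.52, 0.095], [-0.677, 0.487, -0.552, 0.241], [-0.013, -0.758, -0.652, 0.67], [0.0, 0.0, 0.0, 1.0]] 511.18046128237694 0.995869140625
side [[0.805, -0.287, 0.519, 0.13], [-0.593, -0.375, 0.712, -0.831], [-0.01, -0.881, -0.472, 0.532], [0.0, 0.0, 0.0, 1.0]] 564.8378762700008 0.9958658854166667
wrist [[1.0, -0.0, -0.002, 0.649], [-0.001, -0.958, -0.288, 0.082], [-0.002, 0.288, -0.958, 0.384], [0.0, 0.0, 0.0, 1.0]] 428.81673566314805 0.9959993489583333
[-2.22089696e+00 -2.22073791e+00  1.60104019e-03] [-0.76547549  0.41009259  0.11217712] 0.15
```

View pics/scene0.png

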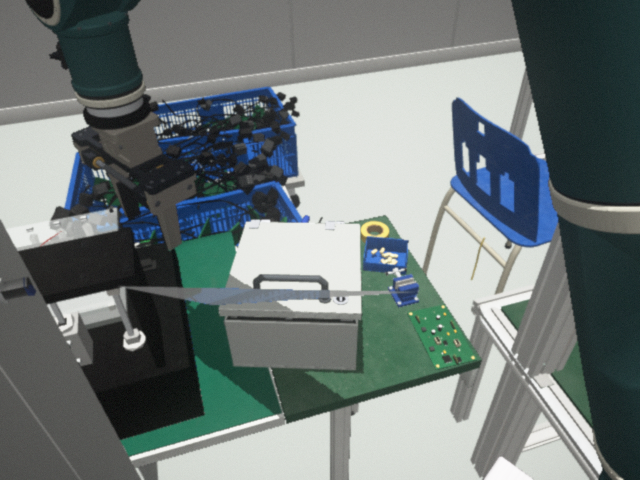

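View pics/side0.png

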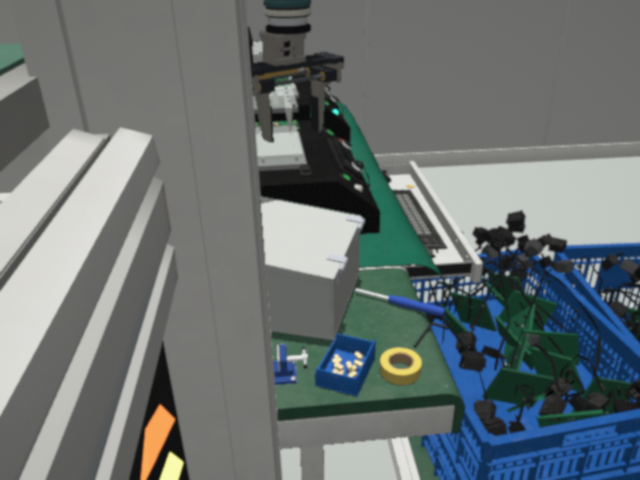

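View pics/wrist0.png

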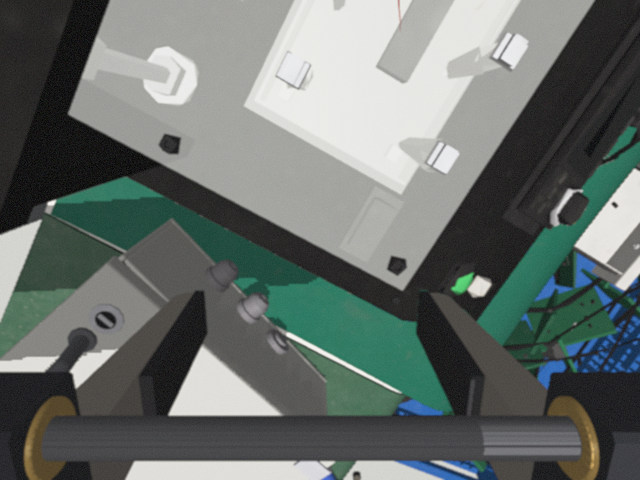

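The scene view shows the closed door: corners about (247,222), (360,230), (361,318) and (220,310). The handle runs from (255,282) to (327,292). The side view shows the hinges at (355,218) and (337,260). In the wrist view the box is yawed, with its glands at the lower left.

Run:
```python
from h import *
im,d,T,k=load('scene0')
g=im.astype(int)
v,u=np.mgrid[:480,:640]
P=T[:3,3]+np.stack([(u-k[2])/k[0]*d,(v-k[3])/k[1]*d,d],-1)@T[:3,:3].T
roi=(u>215)&(u<370)&(v>215)&(v<325)
# door plane: bright pixels
m=roi&(g.min(-1)>150)&(P[...,2]>.09)&(P[...,2]<.2)
q=P[m];A=np.c_[q[:,:2],np.ones(len(q))];c=np.linalg.lstsq(A,q[:,2],rcond=None)[0]
r=q[:,2]-A@c;ok=abs(r)<.004;c=np.linalg.lstsq(A[ok],q[ok,2],rcond=None)[0];print('plane',c,ok.mean(),q[ok].mean(0))
rect=cv2.minAreaRect(q[ok][:,:2].astype(np.float32));print(cv2.boxPoints(rect),rect)
h=roi&(g.max(-1)<110)&(P[...,2]>c[2]+c[0]*P[...,0]+c[1]*P[...,1]+.022)&(P[...,2]<.25)
q=P[h];print(len(q),q.mean(0));ctr=np.median(q[:,2]);
rect=cv2.minAreaRect(q[:,:2].astype(np.float32));print(cv2.boxPoints(rect),np.percentile(q[:,2],[5,50,95]))
ys,xs=np.nonzero(h);print(xs.min(),xs.max(),ys.min(),ys.max())
# stereo handle: wrist can't see; colours of handle
for x,y in((258,280),(290,283),(325,290),(290,290)):print(x,y,g[y,x],P[y,x].round(3))
for n,pts in(('side0',((355,218),(337,260))),('scene0',((272,224),(335,229)))):
    I,D,TT,K=load(n)
    for a in pts:print(n,a,dep(TT,K,D,*a).round(3))
```

```text
plane [-0.06805862  0.08106895  0.17450617] 0.9918633967453587 [ 0.5187738  -0.16503242  0.12582013]
[[ 0.37225115 -0.13115174]
 [ 0.5203177  -0.30764902]
 [ 0.6719898  -0.18040872]
 [ 0.5239233  -0.00391144]] ((0.522120475769043, -0.15578022599220276), (0.1979760378599167, 0.2303800731897354), 39.99385452270508)
285 [ 0.46655359 -0.08639854  0.17104093]
[[ 0.4238965  -0.11820746]
 [ 0.42840916 -0.12362557]
 [ 0.50678116 -0.05835082]
 [ 0.5022685  -0.05293272]] [0.15967468 0.1731568  0.17662677]
253 327 275 289
258 280 [68 72 72] [ 0.497 -0.059  0.173]
290 283 [234 235 232] [ 0.49  -0.11   0.133]
325 290 [108 113 119] [0.287 0.034 0.374]
290 290 [119 132 153] [0.308 0.052 0.373]
side0 (355, 218) [ 0.651 -0.178  0.116]
side0 (337, 260) [ 0.547 -0.268  0.116]
scene0 (272, 224) [ 0.626 -0.2    0.116]
scene0 (335, 229) [ 0.535 -0.261  0.118]
```

```bash
echo '{"rows": [[0,0,-0.01,0.125],[0,0,-0.01,0.125],[0,0,-0.01,0.125],[0,0,-0.01,0.125],[0,0,-0.01,0.125],[0,0,-0.01,0.125],[0,0,-0.01,0.123]]}' | python3 drive.py 0.09; echo '{"rows": [[-0.033,-0.008,0,0],[-0.033,-0.008,0,0],[-0.033,-0.008,0,0],[-0.033,-0.008,0,0],[-0.033,-0.008,0,0],[-0.033,-0.008,0,0],[0,0,0,0],[0,0,0,0]]}' | python3 drive.py
python3 - <<'E'
from h import *
im,d,T,p=snap('wrist','wrist1.png');print(arm.sense()['tool_pos'],arm.sense()['tcp_rot'],arm.sense()['joint_positions'])
E
```

```text
time: 0.73
tool_pos: [0.6498, 0.0, 0.2847]
tcp_rot: [-2.955, -1.065, 0.001]
ft_force: [-0.4, -0.6, -0.2]
width: 0.0897
finger_force: 0.0
time: 1.4
tool_pos: [0.4665, -0.0913, 0.2851]
tcp_rot: [-2.954, -1.071, -0.002]
ft_force: [1.1, 0.6, -0.1]
width: 0.0904
finger_force: 0.0
[ 0.46763601 -0.09042004  0.28503714] [2.95247022e+00 1.07304922e+00 2.19113895e-03] [-0.07324658  0.08997123  0.20851616  1.94264348 -0.02132306  1.10969142
 -0.72968506]
```

View pics/wrist1.png

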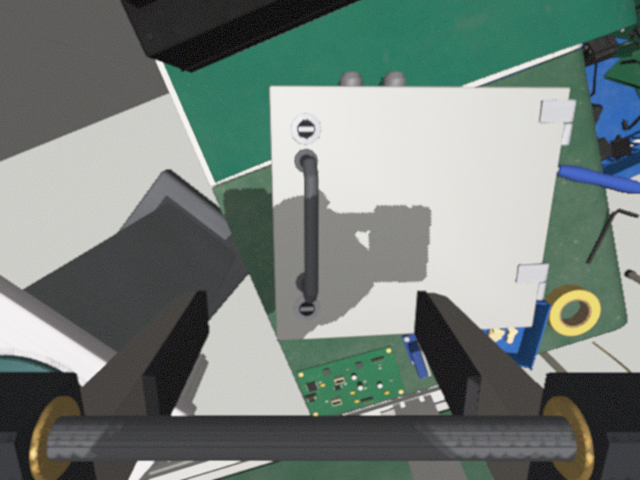

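The wrist view shows the handle bar from about (311,165) to (310,298), its middle near (311,232). The hinges are on the right at (557,112) and (532,274), and the bin, tape and screwdriver lie beyond.

Run:
```python
from h import *
im,d,T,k=load('wrist1')
v,u=np.mgrid[:480,:640]
P=T[:3,3]+np.stack([(u-k[2])/k[0]*d,(v-k[3])/k[1]*d,d],-1)@T[:3,:3].T
g=im.max(-1)
m=(u>295)&(u<325)&(v>155)&(v<305)&(g<105)&(P[...,2]>.155)&(P[...,2]<.2)
q=P[m];rect=cv2.minAreaRect(q[:,:2].astype(np.float32));print('handle',len(q),rect,np.percentile(q[:,2],[5,50,95]))
m2=(u>330)&(u<520)&(v>100)&(v<325)&(P[...,2]>.1)
q=P[m2];A=np.c_[q[:,:2],np.ones(len(q))];c=np.linalg.lstsq(A,q[:,2],rcond=None)[0];print('plane',c,np.hypot(*c[:2]),np.degrees(np.arctan2(-c[1],-c[0]))+0)
for a in((557,112),(532,274),(545,190),(553,190)):print(dep(T,k,d,*a).round(4))
# bar middle triangulated from scene (289,279 bar) and wrist
ys,xs=np.nonzero(m);print(xs.mean(),ys.min(),ys.max())
I,D,T2,K2=load('scene0')
for a,b in(((311,165),(257,281)),):
    o1,r1=ray(T,k,*a);o2,r2=ray(T2,K2,*b);x=np.linalg.lstsq(np.c_[r1,-r2],o2-o1,rcond=None)[0];print('tri',o1+r1*x[0],o2+r2*x[1])
TT=arm.sense();Rm=R.from_rotvec(TT['tcp_rot']).as_matrix();print(Rm.round(3),TT['tool_pos'])
```

```text
handle 1926 ((0.46772974729537964, -0.08812437951564789), (0.10363024473190308, 0.011768598109483719), 39.875362396240234) [0.16945267 0.17757218 0.1793582 ]
plane [-0.15756315  0.21469327  0.25024883] 0.2663068624704528 -53.72509598699015
[ 0.649  -0.1788  0.1188]
[ 0.5497 -0.2624  0.1183]
[ 0.6044 -0.2177  0.1168]
[ 0.6087 -0.2231  0.1157]
310.7897196261682 157 303
tri [ 0.50439807 -0.05885462  0.16499518] [ 0.50300321 -0.06120635  0.16527411]
[[ 0.767  0.642  0.001]
 [ 0.642 -0.767  0.   ]
 [ 0.001  0.001 -1.   ]] [ 0.46763601 -0.09042004  0.28503714]
```

```bash
echo '{"rows": [[0.001,-0.002,0.03,0],[0,0,0.03,0],[0,0,0.03,0],[0,0,0.02,0],[0,0,0.012,0],[0,0,0.006,0],[0,0,0,0]]}' | python3 drive.py 0.05; echo '{"rows": [[0,0,0,0],[0,0,0,0],[0,0,0,0],[0,0,0,0],[0,0,0,0],[0,0,0,0],[0,0,0,0]]}' | python3 drive.py 0.0 20
```

```text
time: 2.03
tool_pos: [0.4669, -0.0875, 0.1551]
tcp_rot: [-2.951, -1.076, 0.004]
ft_force: [-0.1, 0.6, -0.3]
width: 0.0502
finger_force: 0.0
time: 2.62
tool_pos: [0.4682, -0.0895, 0.1571]
tcp_rot: [2.95, 1.072, 0.004]
ft_force: [4.0, -3.8, -2.2]
width: 0.0094
finger_force: 20.0
```

```bash
echo '{"rows": [[0,0.007,-0.0188,0],[0,0.009,-0.018,0],[0,0.0105,-0.017,0],[0,0.0125,-0.016,0],[0,0.014,-0.0145,0],[0,0.015,-0.013,0],[0,0,0,0]]}' | python3 drive.py
```

```text
time: 3.2
tool_pos: [0.5109, -0.1406, 0.2561]
tcp_rot: [-2.951, -1.071, -0.0]
ft_force: [-5.3, 3.7, 8.9]
width: 0.009
finger_force: 20.0
```

```bash
echo '{"rows": [[0,0.0165,-0.0115,0],[0,0.0175,-0.010,0],[0,0.0185,-0.008,0],[0,0.019,-0.006,0],[0,0.0195,-0.004,0],[0,0.020,-0.002,0],[0,0,0,0]]}' | python3 drive.py; echo '{"rows": [[0,0.020,0,0],[0,0.020,0.0015,0],[0,0.0195,0.0035,0],[0,0.019,0.0055,0],[0,0.009,0.0035,0],[0,0,0,0],[0,0,0,0]]}' | python3 drive.py
```

```text
time: 3.78
tool_pos: [0.5843, -0.228, 0.2978]
tcp_rot: [2.95, 1.07, 0.006]
ft_force: [1.0, -1.2, 8.2]
width: 0.009
finger_force: 20.0
time: 4.37
tool_pos: [0.6391, -0.2937, 0.2818]
tcp_rot: [2.95, 1.072, 0.003]
ft_force: [3.1, -2.9, 1.9]
width: 0.009
finger_force: 20.0
```

```bash
echo '{"rows": [[0,0,0,0],[0,0,0,0],[0,0,0,0],[0,0,0,0]]}' | python3 drive.py 0.02; echo '{"rows": [[0,0,-0.01,0],[0,0,-0.02,0],[0,0,-0.025,0],[0,0,-0.025,0],[0,0,-0.02,0],[0,0,0,0]]}' | python3 drive.py
```

```text
time: 4.7
tool_pos: [0.6375, -0.2917, 0.2811]
tcp_rot: [-2.951, -1.074, 0.001]
ft_force: [0.4, 0.7, -0.4]
width: 0.0198
finger_force: 0.0
time: 5.2
tool_pos: [0.6394, -0.2933, 0.3876]
tcp_rot: [2.947, 1.072, 0.01]
ft_force: [-0.5, 0.5, 1.0]
width: 0.0197
finger_force: 0.0
```

```bash
echo '{"rows": [[0,-0.03,0,0],[0,-0.035,0,0],[0,-0.035,0,0],[0,-0.04,0,0],[0,-0.04,0,0],[0,-0.035,0,0],[0,-0.029,0.02,0],[0,0,0.02,0],[0,0,0.02,0],[0,0,0,0]]}' | python3 drive.py 0.09
python3 - <<'E'
from h import *
im,d,T,p=snap('wrist','wrist2.png');s=arm.sense();print(s['tool_pos'],s['tcp_rot'])
snap('scene','scene2.png')
E
```

```text
time: 6.03
tool_pos: [0.4786, -0.1045, 0.3181]
tcp_rot: [-2.949, -1.075, 0.009]
ft_force: [-0.6, 0.4, -0.9]
width: 0.0843
finger_force: 0.0
[ 0.47984316 -0.10513886  0.32002548] [-2.95055852 -1.07374601  0.00547988]
```

View pics/wrist2.png

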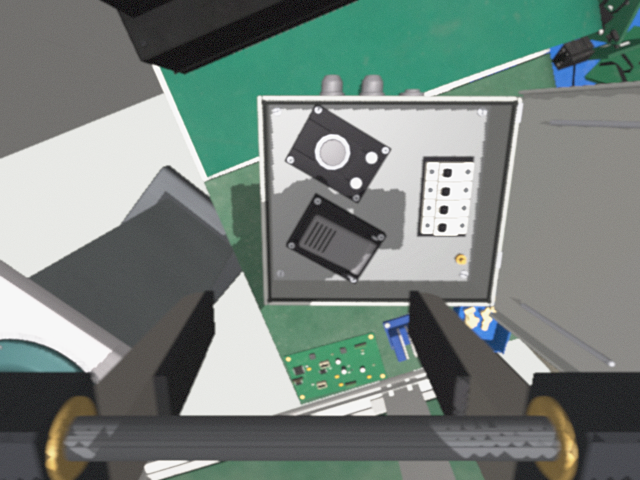

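View pics/scene2.png

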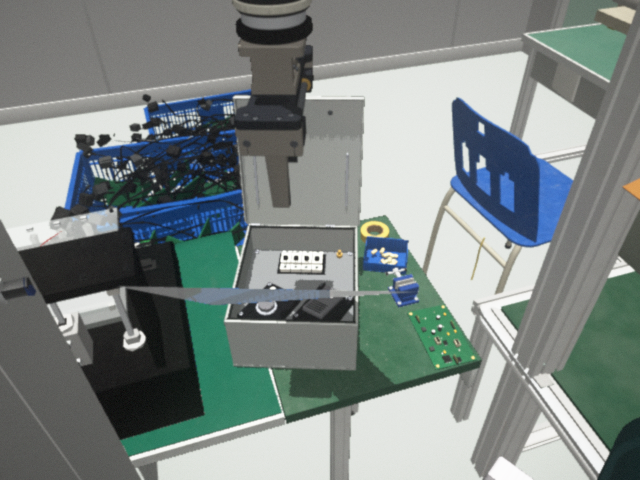

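The wrist view shows the open box, with both black units turned about 30° inside it. The reset button is at (333,152), and the lever unit is near (337,239) with the ribbed end at (320,236). The scene view shows the door at or past upright. I'll zoom in and measure.

Run:
```python
from h import *
im,d,T,k=load('wrist2')
c=im[190:290,280:400,::-1];cv2.imwrite('pics/z1.png',cv2.resize(c,None,fx=6,fy=6,interpolation=cv2.INTER_CUBIC))
v,u=np.mgrid[:480,:640]
P=T[:3,3]+np.stack([(u-k[2])/k[0]*d,(v-k[3])/k[1]*d,d],-1)@T[:3,:3].T
for a in((320,237),(312,232),(328,226),(352,252),(340,245),(336,232),(366,236),(333,152),(318,203),(380,238),(353,277),(293,243)):print(a,im[a[1],a[0]],P[a[1],a[0]].round(4))
# rim corners at z=.112
for a in((262,98),(519,99),(492,304),(267,304)):print('rim',onz(T,k,*a,.112).round(4))
q=P[(u>560)&(u<630)&(v>130)&(v<290)&(d>0)];print('door n',np.linalg.svd(q-q.mean(0),full_matrices=False)[2][2],q.mean(0))
```

```text
(320, 237) [60 60 60] [ 0.4586 -0.1303  0.0901]
(312, 232) [63 62 61] [ 0.4577 -0.1209  0.0916]
(328, 226) [103 101 104] [ 0.4718 -0.1291  0.0897]
(352, 252) [103 102 104] [ 0.4659 -0.1658  0.0838]
(340, 245) [105 104 106] [ 0.464  -0.1515  0.0852]
(336, 232) [95 95 95] [ 0.472  -0.1392  0.088 ]
(366, 236) [39 35 38] [ 0.4838 -0.1721  0.0597]
(333, 152) [213 210 212] [ 0.5273 -0.0879  0.0813]
(318, 203) [133 134 136] [ 0.48   -0.1098  0.0712]
(380, 238) [130 132 136] [ 0.4931 -0.1806  0.0727]
(353, 277) [91 90 94] [ 0.4459 -0.1852  0.0805]
(293, 243) [111 110 113] [ 0.4323 -0.117   0.0717]
rim [ 0.5237 -0.0112  0.112 ]
rim [ 0.6602 -0.1751  0.112 ]
rim [ 0.5183 -0.2949  0.112 ]
rim [ 0.3795 -0.1303  0.112 ]
door n [-0.6315069   0.75506655  0.17627689] [ 0.6156576  -0.23698968  0.20411903]
```

View pics/z1.png

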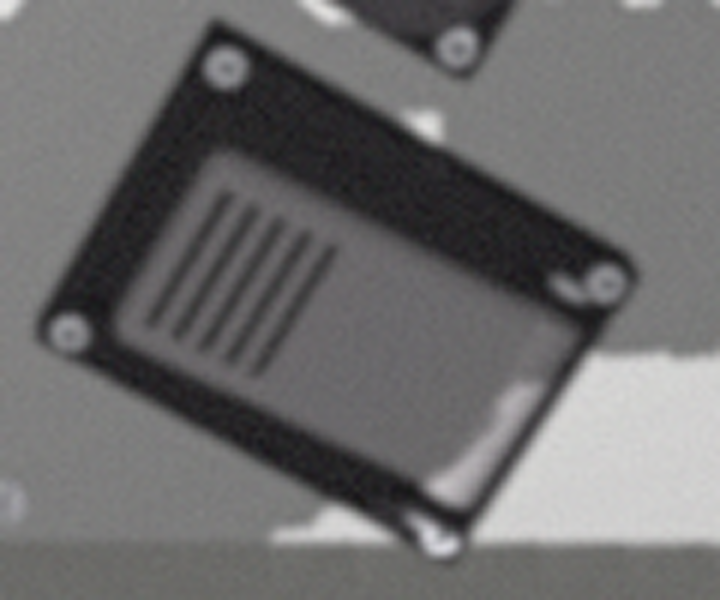

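The crop shows the lever paddle with corners at roughly (316,216), (299,246), (357,275) and (377,245) in the full image. The ribs are centred at (320.5,237.5), at the raised free end on the left.

Run:
```python
from h import *
im,d,T,k=load('wrist2')
f=[onz(T,k,u,v,.0915) for u,v in((316.3,215.8),(299.2,245.8))]
b=[onz(T,k,u,v,.079) for u,v in((357.5,275),(377.2,245))]
fm,bm=np.mean(f,0),np.mean(b,0);L=bm-fm
print(f,b,fm,bm,np.linalg.norm(f[0]-f[1]),np.linalg.norm(L),np.degrees(np.arctan2(L[1],L[0])))
pad=fm+L/np.linalg.norm(L)*.014;print('pad',pad,'ribs',onz(T,k,320.5,237.5,.09))
# 2nd view
im2,d2,T2,k2=load('scene2')
pc=np.linalg.inv(T2)@np.r_[pad,1];print('scene px',k2[0]*pc[0]/pc[2]+k2[2],k2[1]*pc[1]/pc[2]+k2[3])
pc=pc[:2]/pc[2]*k2[:2]+k2[2:];print(dep(T2,k2,d2,*pc.astype(int)))
s=arm.sense();Rm=R.from_rotvec(s['tcp_rot']).as_matrix();print(Rm.T@(pad-s['tool_pos']),s['tool_pos'],np.degrees(np.arctan2(Rm[1,1],Rm[0,1])))
c=im2[210:340,215:395,::-1];cv2.imwrite('pics/z2.png',cv2.resize(c,None,fx=4,fy=4,interpolation=cv2.INTER_CUBIC))
```

```text
[array([ 0.47255466, -0.113748  ,  0.0915    ]), array([ 0.43913844, -0.120297  ,  0.0915    ])] [array([ 0.45016354, -0.1877904 ,  0.079     ]), array([ 0.48668608, -0.181471  ,  0.079     ])] [ 0.45584655 -0.1170225   0.0915    ] [ 0.46842481 -0.1846307   0.079     ] 0.03405191763370992 0.06989514527452448 -79.46082879688028
pad [ 0.45836598 -0.13056442  0.08899625] ribs [ 0.45848949 -0.13096241  0.09      ]
scene px 315.836841176748 306.15304430435947
[ 0.45948157 -0.12990533  0.08905575]
[-0.03323083  0.00480601  0.23241066] [ 0.48101468 -0.10554525  0.32138209] -50.03432293155904
```

View pics/z2.png

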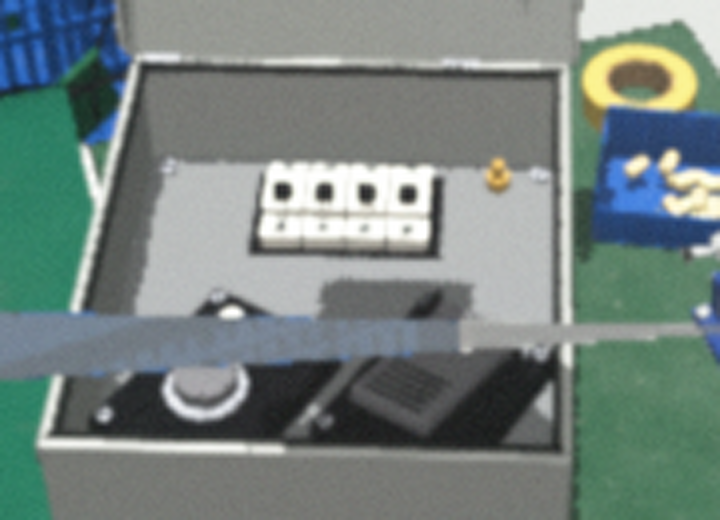

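```bash
echo '{"rows": [[-0.033,0.005,0,0],[0,0,0.015,-0.118],[0,0,0.015,-0.118],[0,0,0.015,-0.118],[0,0,0.015,-0.118],[0,0,0.015,-0.118],[0,0,0.015,-0.118],[0,0,0.015,-0.118],[0,0,0.015,-0.118],[0,0,0,-0.118]]}' | python3 drive.py 0.0 20; echo '{"rows": [[0,0,0.02,0],[0,0,0.02,0],[0,0,0.015,0],[0,0,0.01,0],[0,0,0,0],[0,0,0,0],[0,0,0,0]]}' | python3 drive.py
python3 - <<'E'
from h import *
s=arm.sense();Rm=R.from_rotvec(s['tcp_rot']).as_matrix();print(Rm.T@(np.array([.4586,-.1303,.089])-s['tool_pos']),s['tool_pos'],Rm.round(3),s['ft_force'],s['width'])
E
```

```text
time: 6.97
tool_pos: [0.4588, -0.1308, 0.2]
tcp_rot: [-1.994, -2.424, 0.002]
ft_force: [-0.8, 0.2, -0.6]
width: 0.0251
finger_force: 0.0
time: 7.55
tool_pos: [0.4604, -0.1309, 0.1375]
tcp_rot: [2.001, 2.42, 0.001]
ft_force: [-0.5, -0.1, -0.6]
width: 0.0004
finger_force: 0.0
[ 0.00096973 -0.00169316  0.04845554] [ 0.46035383 -0.13091413  0.1374592 ] [[-0.188  0.982  0.002]
 [ 0.982  0.188 -0.   ]
 [-0.001  0.002 -1.   ]] [-0.46648984 -0.14706734 -0.62259198] 0.0003712440550514645
```

Next I'll go down to just above the lever, then press in small steps.

```bash
echo '{"rows": [[0.001,-0.001,0.02,0],[0,0,0.015,0],[0,0,0.007,0],[0,0,0,0],[0,0,0,0]]}' | python3 drive.py; echo '{"rows": [[0,0,0.004,0],[0,0,0.002,0],[0,0,0,0],[0,0,0,0]]}' | python3 drive.py
```

```text
time: 7.97
tool_pos: [0.4586, -0.13, 0.095]
tcp_rot: [2.002, 2.42, 0.0]
ft_force: [0.5, 0.0, 0.4]
width: 0.0003
finger_force: 0.0
time: 8.3
tool_pos: [0.4592, -0.1296, 0.0891]
tcp_rot: [2.001, 2.42, 0.002]
ft_force: [0.9, 1.6, 3.3]
width: 0.0007
finger_force: 1.8
```

```bash
echo '{"rows": [[0,0,0.002,0],[0,0,0.002,0],[0,0,0.002,0],[0,0,0.001,0],[0,0,0,0],[0,0,0,0]]}' | python3 drive.py; echo '{"rows": [[0,0,0.001,0],[0,0,0.001,0],[0,0,0,0],[0,0,0,0]]}' | python3 drive.py
```

```text
time: 8.8
tool_pos: [0.4586, -0.1294, 0.0814]
tcp_rot: [2.001, 2.421, 0.001]
ft_force: [2.3, 2.6, 5.1]
width: 0.0008
finger_force: 2.7
time: 9.13
tool_pos: [0.4586, -0.1292, 0.0795]
tcp_rot: [2.001, 2.422, 0.001]
ft_force: [1.2, 3.9, 6.5]
width: 0.0005
finger_force: 3.1
```

```bash
for i in 1 2 3; do echo '{"rows": [[0,0,0,0],[0,0,0,0],[0,0,0,0],[0,0,0,0],[0,0,0,0],[0,0,0,0],[0,0,0,0],[0,0,0,0],[0,0,0,0],[0,0,0,0]]}' | python3 drive.py | egrep 'pos|ft'; done
python3 - <<'E'
from h import *
snap('side','side3.png');im,d,T,p=snap('scene','scene3.png')
c=im[80:340,200:420,::-1];cv2.imwrite('pics/z3.png',cv2.resize(c,None,fx=2.3,fy=2.3,interpolation=cv2.INTER_CUBIC))
E
```

```text
tool_pos: [0.4586, -0.1291, 0.0795]
ft_force: [1.6, 3.0, 5.6]
tool_pos: [0.4586, -0.1291, 0.0795]
ft_force: [1.7, 4.1, 6.3]
tool_pos: [0.4586, -0.1292, 0.0795]
ft_force: [1.8, 4.1, 6.2]
```

View pics/z3.png

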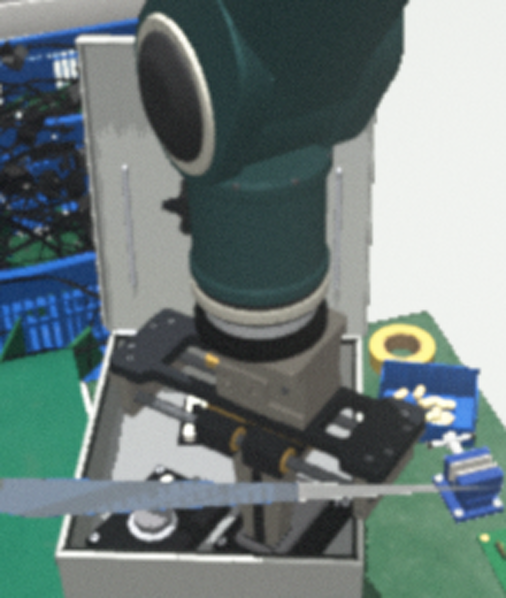

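The close-up shows the fingers on the lever, clear of the reset button, and the door standing open. As a check I'll press slightly further to see the resistance step up.

```bash
echo '{"rows": [[0,0,0.0005,0],[0,0,0.0005,0],[0,0,0,0],[0,0,0,0],[0,0,0,0],[0,0,0,0]]}' | python3 drive.py | egrep 'pos|ft'; for i in 1 2 3; do echo '{"rows": [[0,0,0,0],[0,0,0,0],[0,0,0,0],[0,0,0,0],[0,0,0,0],[0,0,0,0],[0,0,0,0],[0,0,0,0],[0,0,0,0],[0,0,0,0]]}' | python3 drive.py | egrep 'time|pos|ft'; done
```

```text
tool_pos: [0.4586, -0.1291, 0.0791]
ft_force: [0.5, 4.8, 12.0]
time: 13.07
tool_pos: [0.4587, -0.1291, 0.0791]
ft_force: [-0.9, 4.0, 12.2]
time: 13.9
tool_pos: [0.4587, -0.1291, 0.0791]
ft_force: [-0.5, 5.0, 12.8]
time: 14.73
tool_pos: [0.4586, -0.1291, 0.0791]
ft_force: [-0.6, 5.0, 12.3]
```

The force rose from 6 N to 12 N, so the lever is at the step, inside the middle range, and it has been held there for over 2 s.

```bash
python3 -c "
from rig import arm, viewer, ticket
print(ticket.job_done())"
```

```text
the job is handed in; nothing more can be done
None
```

I handed the job in at about 15 s with the door leaning back past upright (about 1.74 rad) and the fingers holding the lever in its middle position at about 12 N; the hand-in gave no verdict. The fingers stayed clear of the reset button and the loose items.

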